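# Pack out and bed a honing tile

### The job

The white honing tile sits on springs between two brass cheeks, with one gap beside it wider than the other. Take the brass spacer by its dark horn grip out of its wooden rest, slide it upright all the way down into the gap that is wide enough for it, about midway along, and let go of it. Then push the tile straight down with the fingers until its face is flush with the tops of the cheeks and finish while still holding it pressed there; leave the cup, the pin, the formers and the jar alone.

Things in the scene. Friction and masses are not known exactly. Their poses are not given: they have to be found in the camera images.
- frame: Fixed honing frame: dark steel base plate 110 (x) x 190 (y) x 10 mm, origin at the centre of its underside, on the bench. Its upper face (the floor of both gaps) is 10 mm above the origin. z up; y runs across the tile from cheek to cheek; turned about z from run to run. Everything on it is laid out along its axes.
- tile: White ceramic honing tile in the middle of the frame, 90 (x) x 100 (y) mm, 12 mm thick on a rubber backing of 7 mm; origin at the centre of its top face, axes as the frame's. It can only move straight down: at rest its face is 37 mm above the frame's underside, 7 mm proud of the cheek tops; springs push back with 2.4 N at first and about 8 N when the face is flush (30 mm above the frame's underside), where it meets a hard stop.
- slim_cheek: Brass bar fixed on the base plate beside the tile, 90 (x) x 14 (y) x 20 mm, origin at the centre of its underside; its top is 30 mm above the frame's underside, its centre line 68 mm from the frame's middle, on the +y or -y side. Between it and the tile there is a gap 11 mm wide, 20 mm deep below the cheek top, open at both ends.
- thick_cheek: Like the slim cheek but 28 mm thick (y), on the opposite side, centre line also 68 mm from the frame's middle; it leaves a gap of only 4 mm.
- gap_left (a point): Point on the frame's floor 55.5 mm to the +y side of its middle: the middle of the 11 mm gap if the slim cheek is on that side.
- gap_right (a point): Point on the frame's floor 55.5 mm to the -y side of its middle: the middle of the 11 mm gap if the slim cheek is on that side.
- spacer: Loose spacer, about 120 g, 79 mm high, standing upright in the rest. Origin at the centre of its underside, z up. Lower part a brass plate 40 (x) x 8 (y) mm, 45 mm high, its lowest 3 mm reduced to 36 x 5 mm as a lead-in; on it a dark olive horn grip 24 (x) x 16 (y) mm from 45 to 79 mm above the underside. To enter the gap its x must run along the frame's x, either way round.
- rest: Fixed dark wooden block 90 (x) x 60 (y) x 22 mm, origin at the centre of its underside, with a slot 44 x 11 mm along x, 14 mm deep, in its top; the spacer stands in it with its underside 8 mm above the bench, x along the slot.
- cup: White ceramic reed cup, 68 mm across, 75 mm high, origin at the centre of its underside. Leave alone.
- pin: Dark olive horn tuning pin standing on its 32 mm foot, 68 mm high, origin at the centre of its underside. Leave alone.
- former_a: Polished steel staple former, a tapered pin on a 30 mm foot, 69 mm high, origin at the centre of its underside. Leave alone.
- former_b: Second steel staple former, the same. Leave alone.
- jar: Amber glass jar with brass lid, 60 mm across, 85 mm high, origin at the centre of its underside. Leave alone.
Mind the look-alikes: they are no part of the job. What is shaped like the spacer but blue is not meant.

How it is judged:
On the way:
1. the spacer stands fully down in the wide gap, let go, the tile not yet pressed ((y of spacer in the frame of frame between 0.05 and 0.061 m or y of spacer in the frame of frame between -0.061 and -0.05 m) and x of spacer in the frame of frame between -0.025 and 0.025 m and z of spacer in the frame of frame below 0.0135 m and angle between spacer's own z axis and vertical below 0.2 rad and angle between the x axis of spacer and the x axis of frame, either way round below 0.3 rad and contact force between spacer and the fingers below 0.5 N and contact force between spacer and the arm below 0.5 N and z of tile in the frame of frame above 0.0335 m), for 0.2 s.
At the end, for the whole second after the job is handed in: The spacer stands let go in the gap beside the slim cheek, its underside within 3.5 mm of the gap's floor, within 25 mm of midway along, upright within 0.2 rad; the robot is holding the tile down with more than 3 N, its face within 1.5 mm of flush with the cheek tops ((y of spacer in the frame of frame between 0.05 and 0.061 m or y of spacer in the frame of frame between -0.061 and -0.05 m) and x of spacer in the frame of frame between -0.025 and 0.025 m and z of spacer in the frame of frame below 0.0135 m and angle between spacer's own z axis and vertical below 0.2 rad and angle between the x axis of spacer and the x axis of frame, either way round below 0.3 rad and contact force between spacer and the fingers below 0.5 N and contact force between spacer and the arm below 0.5 N and z of tile in the frame of frame below 0.0315 m and contact force between any of the fingers, the arm and tile above 3 N and linear speed of spacer below 0.02 m/s); the arm keeps its last pose, push and grip.
It fails at once if a bystander (cup, pin, former or jar) is shifted by more than 25 mm or knocked over (distance of any of cup, pin, former_a, former_b, jar from where it was at the start of the episode above 0.025 m or angle between any of cup, pin, former_a, former_b, jar's own z axis and vertical above 0.5 rad).
It also fails if it takes over 45 s, if anything falls off the work surface, if the arm or the gripper's body presses on something with over 40 N, if the wrist force passes 120 N, or if a joint passes its speed limit or range.

### The arm

A 6-joint arm with a two-finger parallel gripper is mounted at the origin on the work surface. World frame = base frame: x ahead of the robot, y to its left, z up, the work surface at z = 0. Lengths are in m, angles in rad, forces in N, time in s.
With the tool pointing down it reaches from about 0.225 to 0.725 m from the base axis. Payload 3.1 kg.
Tool frame: the origin (TCP) lies midway between the tips of the shut fingers; the grasp point (between the pads) lies 19 mm behind it (env.hold_point_z is the distance from the TCP to the grasp point, in m); z points along the fingers, y is the direction in which the jaws open and shut (so a half turn about z gives the same grasp; the last joint's range is limited). The gripper opens to 85 mm and grips with 20 to 120 N. Pads are 22 mm wide; open, the fingers measure 114 mm over their backs; the gripper's body (76 mm by 85 mm) begins 54 mm behind the grasp point. The pads swing forward as they close: fully open they stand 13 mm farther back than shut.
Start: joints at [-1.335, 0.048, 0.099, 1.622, 0, 1.443], TCP at [0.187, -0.491, 0.231] pointing down, gripper open.
Joint ranges: [-2.91, 2.91], [-0.99, 1.94], [-1.21, 1.42], [-2.12, 2.29], [-1.49, 1.47], [-3.14, 3.14]. Speed limits (rad/s): [2.79, 2.79, 3.14, 3.14, 3.14, 3.14].

### API

Orientations are given as a unit quaternion [x, y, z, w].
In Python, from plant import env, cams gives the robot as it stands. The module is installed in compiled form; this text tells all that it offers.
- The arm moves only by the tool carry_out, never from a script. Its argument "increments" is a list of rows, each an object of numbers: "x", "y", "z": the shift along the world's x, y, z in mm; "yaw": the turn about the world's z in degrees; "gripper": the opening, from 0 (shut) to 1 (fully open). In form: [{"x": .., "y": .., "z": .., "yaw": .., "gripper": ..}, ...]. A call has 1 to 12 rows; each row is the pose to reach, as a shift and turn from the pose commanded when the call began; what a row does not reach only later rows make up. A row lasts 1/8 s, in which the tool goes at most 62.5 mm and 10.7 degrees, less where a joint would pass 70% of its speed; a pose out of reach is approached as far as the arm can. A call with a gripper value outside its range is refused whole. The fingers move at their own pace and stop on an object; the grip force is fixed at half the most. Time passes only in rows, so rows that repeat a pose let the fingers close. It gives the time, the measured TCP pose, the force and the opening at its end, in the units of the state.
- env.state(): the state, without advancing time (a new reading comes with each control period).
- cams.camera(name): name is "scene" or "top" or "wrist"; returns a dict with "pixels" (420x560x3 uint8, red, green, blue), "fx", "fy", "cx", "cy" (pixels), "R" (3x3) and "t" (3): a world point X has camera coordinates R X + t. Camera axes: x right, y down, z forward; pixel columns grow to the right and rows downward; lengths in m; the calibration is good to about 2 mm. The wrist camera is an equidistant fisheye: a pixel r from the principal point sees the ray r / f radians off the axis. A picture is of the moment at which its call begins. There is no depth.
- env.close_job(): hands the job in, once; it reports no verdict.
The state is a dict: "t": time; "qpos": joint angles; "dq": joint speeds; "effort": joint torques, N m; "position": TCP position; "eef_rot": TCP orientation; "ft_force": force on the tool from outside, world axes, zero at the start; "wrist_torque": the same for the moment, N m; "grip_width": opening from 0.0 (shut) to 1.0 (fully open).
Only numpy, scipy, OpenCV 4.12 (cv2) and the standard library are available. Lean on these libraries where they do the work, as an engineer would, in place of code of your own. Each camera call takes 0.05 s, during which the arm holds its last target. There are 200 camera calls.

## Working session

There is one attempt and no reset: what is moved stays moved. The work goes in short steps, Python scripts to look and compute and a tool call to move; the robot and the scene stay as the last step left them, time stands still between calls to the robot, and variables do not carry over. Pictures are saved under pics/ and viewed, about 8 in all and at most 12, crops included, and the job is handed in when it is done.

Besides the shell and the picture viewer there is one more tool, called after "Call:" as name([rows], argument=value, ...), one row to a line, values as JSON. carry_out: Moves the arm, as the interface text tells. Its arguments: {"type":"object","properties":{"increments":{"type":"array","items":{"type":"object","properties":{"x":{"type":"number"},"y":{"type":"number"},"z":{"type":"number"},"yaw":{"type":"number"},"gripper":{"type":"number"}}}}},"required":["increments"]}

```bash
mkdir -p pics
python3 - <<'E'
from plant import env,cams
import cv2,numpy as np
for n in("scene","top"):
    c=cams.camera(n); cv2.imwrite(f"pics/{n}0.png",c["pixels"][...,::-1])
    print(n,c["fx"],c["fy"],c["cx"],c["cy"],np.round(c["R"],4).tolist(),np.round(c["t"],4).tolist())
print(env.state())
E
```

```text
scene 429.6371239413977 429.6371239413977 279.1296611454753 209.73105401378447 [[-0.5397, 0.8416, 0.0227], [0.5091, 0.3477, -0.7874], [-0.6705, -0.4134, -0.6161]] [0.2943, -0.2309, 1.4726]
top 456.79223884341263 456.79223884341263 276.28916640249207 206.46321409676705 [[0.0014, -1.0, 0.0028], [-0.9786, -0.002, -0.2058], [0.2059, -0.0025, -0.9786]] [0.0116, 0.563, 1.0797]
{'t': 0.1, 'qpos': array([-1.33480796e+00,  4.86637361e-02,  9.77389079e-02,  1.62197895e+00,
       -4.62853207e-05,  1.44299744e+00]), 'dq': array([-0.00141671, -0.00267579,  0.001644  ,  0.00025376,  0.00054425,
        0.00131532]), 'effort': array([ 2.45849493e-03, -3.39851153e+01,  3.20935893e+01,  1.58897712e-02,
       -2.17311645e-04,  7.26861686e-06]), 'position': array([ 0.18664899, -0.49011279,  0.23023311]), 'eef_rot': array([ 9.83502363e-01,  1.80892211e-01, -8.00819216e-05, -1.05093127e-03]), 'ft_force': array([-1.08819772,  0.07099257, -0.02002216]), 'wrist_torque': array([-0.00949647,  0.03575294,  0.02935847]), 'grip_width': 0.996638362615916}
```

View pics/top0.png

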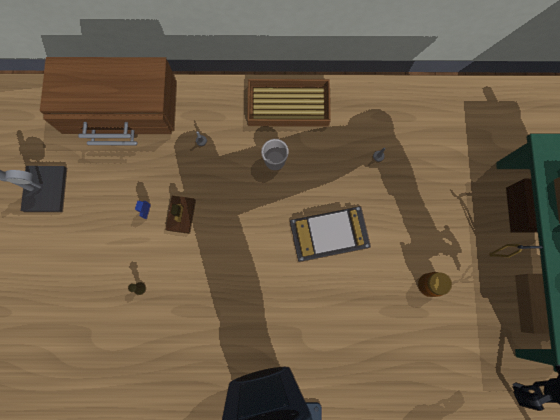

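View pics/scene0.png

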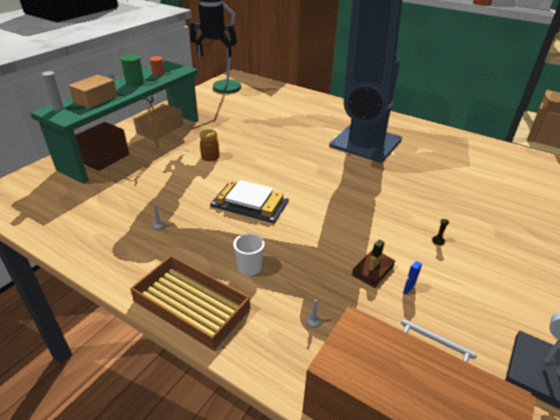

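The top view shows the rest with the olive spacer at (180,213), a blue look-alike at (142,209), the pin at (138,288), and the frame centred near (330,233). The cup is at (275,153), the formers at (201,140) and (378,155), and the jar at (435,284). The spacer is the olive and brass piece standing in the wooden rest; the blue one is excluded by its colour. Next is an enlarged crop to confirm this.

Run:
```python
import cv2,numpy as np
t=cv2.imread("pics/top0.png");s=cv2.imread("pics/scene0.png")
f=lambda im,x,y,w,h:cv2.resize(im[y:y+h,x:x+w],(400,300),interpolation=cv2.INTER_CUBIC)
a=f(t,150,186,64,48);b=f(s,340,230,80,60);c=f(t,280,195,100,75);d=f(s,200,165,100,75)
cv2.imwrite("pics/crop1.png",np.vstack([np.hstack([a,b]),np.hstack([c,d])]))
```

```text
(no output)
```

View pics/crop1.png

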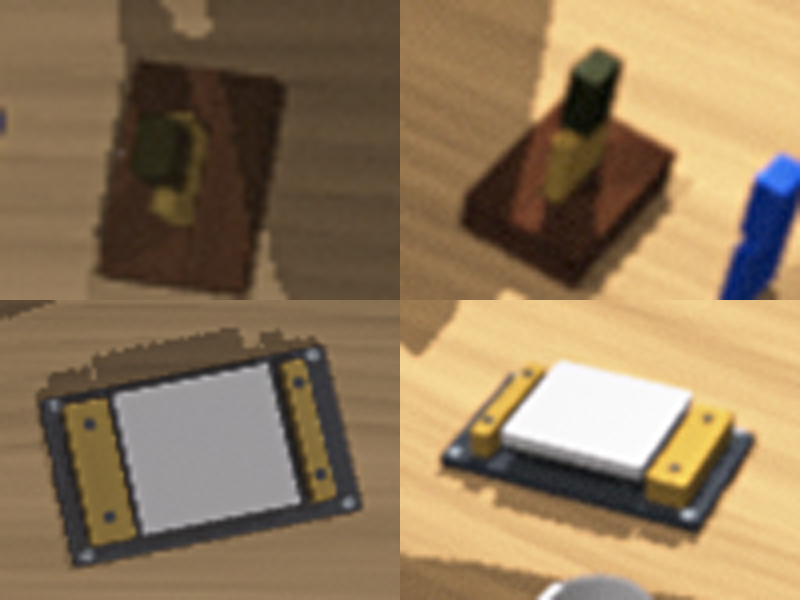

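The crops confirm the olive-gripped brass spacer in the rest. In the lower crop the slim cheek and the wide gap are on the right of the top view, which is world −y. Next I fit the frame and rest poses from the corners in both views.

```bash
cat > h.py <<'E'
import numpy as np,cv2
from scipy.optimize import least_squares
from plant import env,cams
def proj(c,X):
    P=np.atleast_2d(X)@c["R"].T+c["t"]
    return P[:,:2]/P[:,2:]*[c["fx"],c["fy"]]+[c["cx"],c["cy"]]
def rz(p,L):
    L=np.asarray(L,float);c,s=np.cos(p[2]),np.sin(p[2])
    return np.c_[p[0]+c*L[:,0]-s*L[:,1],p[1]+s*L[:,0]+c*L[:,1],L[:,2]]
def ur(p,off,s): return (np.array(p,float)+.5)/s-.5+off
def fit(obs,p0):  # obs: list of (cam, local pts, px)
    f=lambda p:np.concatenate([(proj(c,rz(p,L))-u).ravel() for c,L,u in obs])
    r=least_squares(f,p0,loss="soft_l1"); return r.x,r.fun.reshape(-1,2)
E
python3 - <<'E'
from h import *
T=cams.camera("top");S=cams.camera("scene")
q=lambda a,b,z:np.array([[a,b,z],[a,-b,z],[-a,-b,z],[-a,b,z]])
B=q(.055,.095,.01);Ti=q(.045,.05,.037);Rr=q(.045,.03,.022)
tb=ur([(40,98),(320,45),(360,205),(76,265)],[280,195],4)
tt=ur([(113,92),(268,62),(301,202),(140,235)],[280,195],4)
sb=ur([(295,225),(45,160),(352,135)],[200,165],4)
st=ur([(240,168),(103,142),(160,60),(290,90)],[200,165],4)
rt=ur([(140,62),(285,80),(250,292),(97,272)],[150,186],6.25)
rs=ur([(178,262),(62,195),(275,152)],[340,230],5)
for n,o,p0 in(("frame top",[(T,B,tb),(T,Ti,tt)],(.5,-.1,.2)),("frame scene",[(S,B[[0,1,3]],sb),(S,Ti,st)],(.5,-.1,.2)),("frame both",[(T,B,tb),(T,Ti,tt),(S,B[[0,1,3]],sb),(S,Ti,st)],(.5,-.1,.2)),
 ("rest top",[(T,Rr,rt)],(.5,.2,-.2)),("rest scene",[(S,Rr[[0,1,3]],rs)],(.5,.2,-.2)),("rest both",[(T,Rr,rt),(S,Rr[[0,1,3]],rs)],(.5,.2,-.2))):
    p,r=fit(o,p0);print(n,p.round(4),np.degrees(p[2]).round(1),np.abs(r).max().round(2),np.sqrt((r**2).mean()).round(2))
    if n=="frame both":print("gap",rz(p,[[0,-.0555,.01]]))
    if n=="rest both":
        for c,off,s in((T,[150,186],6.25),(S,[340,230],5)):print("horn top px in crop",((proj(c,rz(p,q(.012,.008,.087)))-off+.5)*s).round().tolist())
x=env.state();
from scipy.spatial.transform import Rotation as R
print("tool y axis",R.from_quat(x["eef_rot"]).apply([0,1,0]),env.hold_point_z)
E
```

```text
frame top [ 0.5042 -0.1248  0.1984] 11.4 1.03 0.57
frame scene [ 0.5057 -0.123   0.2094] 12.0 2.21 0.98
frame both [ 0.5044 -0.1243  0.2005] 11.5 2.76 0.85
gap [[ 0.51540668 -0.17870826  0.01      ]]
rest top [ 0.5513  0.2581 -0.1321] -7.6 0.65 0.35
rest scene [ 0.5539  0.2608 -0.1255] -7.2 0.21 0.16
rest both [ 0.552   0.2595 -0.1271] -7.3 1.01 0.56
horn top px in crop [[141.0, 110.0], [182.0, 115.0], [171.0, 175.0], [130.0, 170.0]]
horn top px in crop [[195.0, 87.0], [163.0, 71.0], [190.0, 43.0], [222.0, 59.0]]
tool y axis [ 0.35582512 -0.93455132 -0.00151991] 0.0187
```

The frame pose agrees across both views to about 2 mm, and so does the rest; the horn falls where predicted. I'll hover over the gap, aligned with the frame, and take a wrist picture to refine the gap position.

Call:
carry_out([
  {"x": 55,"y": 10,"z": 0,"yaw": -1,"gripper": 1},
  {"x": 100,"y": 40,"yaw": -2,"gripper": 1},
  {"x": 140,"y": 80,"yaw": -4,"gripper": 1},
  {"x": 185,"y": 125,"yaw": -6,"gripper": 1},
  {"x": 225,"y": 170,"yaw": -8,"gripper": 0.6},
  {"x": 265,"y": 215,"yaw": -9,"gripper": 0.6},
  {"x": 300,"y": 260,"yaw": -9,"gripper": 0.6},
  {"x": 320,"y": 295,"yaw": -9.3,"gripper": 0.6},
  {"x": 328,"y": 311,"yaw": -9.3,"gripper": 0.6},
  {"x": 328,"y": 311,"yaw": -9.3,"gripper": 0.6},
  {"x": 328,"y": 311,"yaw": -9.3,"gripper": 0.6},
])

```text
invalid input
```

Run:
```python
from h import *
c=cams.camera("wrist");cv2.imwrite("pics/w1.png",c["pixels"][...,::-1])
np.savez("w1.npz",**{k:np.asarray(v) for k,v in c.items()})
print(c["fx"],c["cx"],c["cy"],(-c["R"].T@c["t"]).round(3),env.state()["position"])
```

```text
325.19226210127806 278.7427289422925 209.37662588989076 [ 0.259 -0.462  0.373] [ 0.18672362 -0.49033917  0.23073402]
```

View pics/w1.png

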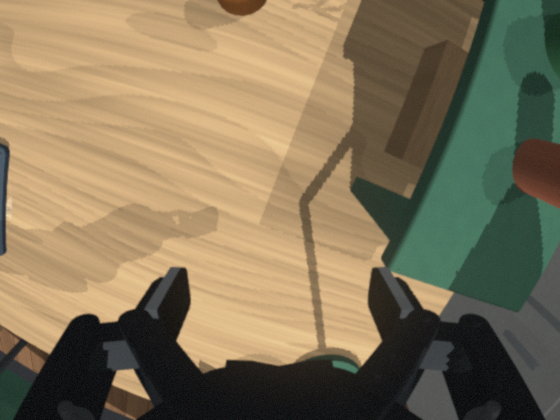

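The move was refused because some rows lacked z, so the arm stayed at its start. The picture shows only the bench with the fingers open near (180,290) and (380,290), the shelf at right. I'm resending with full rows.

Call:
carry_out([
  {"x": 40,"y": 30,"z": 0,"yaw": -1,"gripper": 1},
  {"x": 75,"y": 65,"z": 0,"yaw": -2,"gripper": 1},
  {"x": 115,"y": 105,"z": 0,"yaw": -4,"gripper": 1},
  {"x": 160,"y": 145,"z": 0,"yaw": -6,"gripper": 0.6},
  {"x": 200,"y": 185,"z": 0,"yaw": -8,"gripper": 0.6},
  {"x": 245,"y": 230,"z": 0,"yaw": -9,"gripper": 0.6},
  {"x": 285,"y": 270,"z": 0,"yaw": -9,"gripper": 0.6},
  {"x": 320,"y": 300,"z": 0,"yaw": -9.3,"gripper": 0.6},
  {"x": 328,"y": 311,"z": 0,"yaw": -9.3,"gripper": 0.6},
  {"x": 328,"y": 311,"z": 0,"yaw": -9.3,"gripper": 0.6},
  {"x": 328,"y": 311,"z": 0,"yaw": -9.3,"gripper": 0.6},
])

```text
t: 1.62
position: [0.514, -0.1806, 0.2313]
eef_rot: [0.995, 0.1, -0.0, 0.0]
ft_force: [-0.6, -0.6, 0.2]
grip_width: 0.596
```

Run:
```python
from h import *
c=cams.camera("wrist");cv2.imwrite("pics/w2.png",c["pixels"][...,::-1])
np.savez("w2.npz",**{k:np.asarray(v) for k,v in c.items()})
print(c["fx"],c["cx"],c["cy"],(-c["R"].T@c["t"]).round(3),env.state()["position"])
```

```text
325.19226210127806 278.7427289422925 209.37662588989076 [ 0.59  -0.164  0.374] [ 0.51397125 -0.18076878  0.23143888]
```

View pics/w2.png

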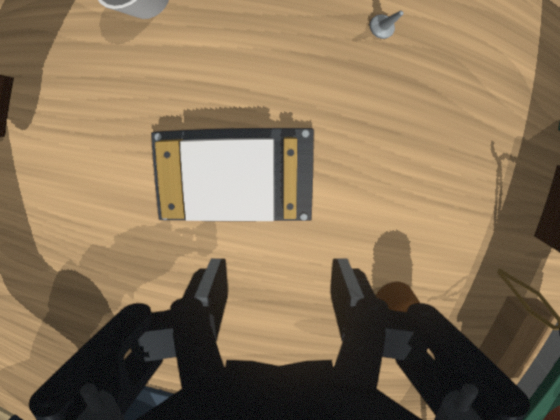

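The wrist view shows the tile at (180,139)–(274,221) and the slim cheek at (284–298, 138–219). The wide gap is the dark strip at columns 274–283. I'll fit again with the fisheye model.

```bash
cat >> h.py <<'E'
def fish(c,X):
    P=np.atleast_2d(X)@c["R"].T+c["t"];r=np.hypot(P[:,0],P[:,1]);th=np.arctan2(r,P[:,2])
    return P[:,:2]*(th/r)[:,None]*float(c["fx"])+[float(c["cx"]),float(c["cy"])]
E
python3 - <<'E'
from h import *
c=np.load("w2.npz")
L=np.array([[.045,.05,.037],[.045,-.05,.037],[-.045,-.05,.037],[-.045,.05,.037],[.055,.095,.01],[.055,-.095,.01],[-.055,-.095,.01],[-.055,.095,.01],[.045,-.061,.03],[.045,-.075,.03],[-.045,-.061,.03],[-.045,-.075,.03]])
u=np.array([(180,139),(273,138),(274,221),(186,221),(153,130),(313,126),(312,221),(158,221),(284,138),(298,138),(283,219),(298,219)],float)
r=least_squares(lambda p:(fish(c,rz(p,L))-u).ravel(),(.504,-.124,.2),loss="soft_l1")
print(r.x.round(4),np.degrees(r.x[2]),"gap",rz(r.x,[[0,-.0555,.01]]).round(4));print((fish(c,rz(r.x,L))-u).round(1).tolist())
# line-only refinement of the frame-y location: image columns of long edges
im=cv2.imread("pics/w2.png");print(im[180,262:306].tolist())
E
```

```text
[ 0.504  -0.1256  0.1981] 11.349089913452568 gap [[ 0.5149 -0.18    0.01  ]]
[[-0.0, 1.4], [0.7, 0.4], [-0.1, -0.4], [-0.3, -0.8], [-2.7, 1.3], [1.5, 1.6], [-0.0, -0.2], [0.2, -0.9], [0.3, -0.2], [-0.4, -0.1], [0.8, -0.5], [-1.7, -0.5]]
[[219, 222, 222], [220, 223, 223], [219, 221, 222], [220, 222, 223], [220, 222, 223], [219, 222, 223], [219, 222, 223], [220, 223, 225], [221, 223, 225], [219, 222, 223], [210, 214, 214], [163, 165, 165], [108, 108, 108], [80, 78, 76], [73, 74, 72], [72, 72, 70], [72, 72, 70], [70, 69, 69], [57, 57, 57], [51, 52, 55], [47, 53, 55], [58, 81, 92], [77, 126, 150], [88, 145, 175], [90, 150, 180], [90, 151, 182], [91, 152, 182], [90, 152, 182], [92, 154, 185], [94, 156, 188], [91, 152, 185], [90, 152, 184], [91, 152, 182], [90, 149, 177], [83, 125, 145], [79, 95, 103], [82, 83, 84], [79, 80, 78], [82, 81, 80], [79, 79, 78], [83, 81, 80], [81, 79, 80], [78, 77, 77], [81, 81, 80]]
```

Call:
carry_out([
  {"x": 4,"y": 45,"z": 0,"yaw": -2,"gripper": 0.6},
  {"x": 8,"y": 95,"z": 0,"yaw": -4,"gripper": 0.6},
  {"x": 12,"y": 145,"z": 0,"yaw": -6,"gripper": 0.6},
  {"x": 16,"y": 195,"z": 0,"yaw": -8,"gripper": 0.6},
  {"x": 20,"y": 245,"z": 0,"yaw": -10,"gripper": 0.6},
  {"x": 24,"y": 295,"z": 0,"yaw": -13,"gripper": 0.6},
  {"x": 28,"y": 345,"z": 0,"yaw": -15,"gripper": 0.6},
  {"x": 33,"y": 395,"z": 0,"yaw": -17,"gripper": 0.6},
  {"x": 37.5,"y": 430,"z": 0,"yaw": -18.7,"gripper": 0.6},
  {"x": 37.5,"y": 440,"z": 0,"yaw": -18.7,"gripper": 0.6},
  {"x": 37.5,"y": 440,"z": -30,"yaw": -18.7,"gripper": 0.6},
  {"x": 37.5,"y": 440,"z": -60,"yaw": -18.7,"gripper": 0.6},
])

```text
t: 3.18
position: [0.5473, 0.0671, 0.2052]
eef_rot: [1.0, -0.014, -0.0, -0.026]
ft_force: [-0.5, -0.5, 0.7]
grip_width: 0.597
```

Run:
```python
from h import *
c=cams.camera("wrist");im=c["pixels"][...,::-1].copy()
np.savez("w3.npz",**{k:np.asarray(v) for k,v in c.items()})
print(env.state()["position"])
p=[.552,.2595,-.1271]
q=lambda a,b,z:np.array([[a,b,z],[a,-b,z],[-a,-b,z],[-a,b,z]])
for L in (q(.012,.008,.087),q(.045,.03,.022)):
    cv2.polylines(im,[np.int32(fish(c,rz(p,L)).round())],True,(0,0,255),1)
cv2.imwrite("pics/w3.png",im)
```

```text
[0.5456597  0.0671109  0.20185586]
```

View pics/w3.png

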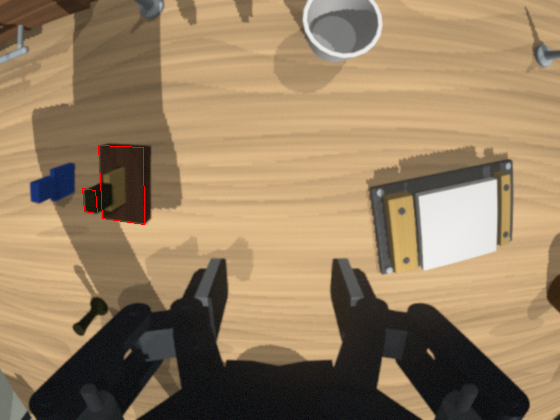

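The fitted outlines lie on the rest and horn top (91,200), so the pose holds. But the arm stopped short at y=0.067, slightly tilted. I'll check the joints before going on.

Run:
```python
from h import *
from scipy.spatial.transform import Rotation as R
s=env.state();print({k:np.round(s[k],3).tolist() for k in("t","qpos","dq","effort","position","eef_rot","ft_force")})
print(R.from_quat(s["eef_rot"]).as_matrix().round(3))
```

```text
{'t': 3.225, 'qpos': [-0.03, 0.109, 0.105, 1.573, 0.052, 3.141], 'dq': [0.009, 0.019, -0.002, 0.041, 0.005, 0.0], 'effort': [0.186, -42.247, 37.519, -0.163, 0.268, -0.0], 'position': [0.546, 0.067, 0.202], 'eef_rot': [1.0, -0.014, -0.003, -0.026], 'ft_force': [-0.301, -0.343, -2.355]}
[[ 1.    -0.029 -0.005]
 [-0.029 -0.998  0.052]
 [-0.007 -0.052 -0.999]]
```

Joint 6 is at its +3.14 limit. I'll use the half-turn equivalent grasp by turning the tool about +174°, so joint 6 ends near +0.57.

Call:
carry_out([
  {"x": 0,"y": 0,"z": 30,"yaw": 10,"gripper": 0.6},
  {"x": 0,"y": 0,"z": 30,"yaw": 20,"gripper": 0.6},
  {"x": 0,"y": 0,"z": 30,"yaw": 30,"gripper": 0.6},
  {"x": 0,"y": 0,"z": 30,"yaw": 40,"gripper": 0.6},
  {"x": 0,"y": 0,"z": 30,"yaw": 50,"gripper": 0.6},
])

```text
t: 3.85
position: [0.5466, 0.0679, 0.2345]
eef_rot: [0.911, 0.412, -0.013, -0.024]
ft_force: [0.3, -0.3, 0.3]
grip_width: 0.602
```

```bash
cat > pose.py <<'E'
from h import *
from scipy.spatial.transform import Rotation as R
s=env.state();M=R.from_quat(s["eef_rot"]).as_matrix()
print(np.round(s["qpos"],3),"pos",s["position"].round(4),"toolY deg",np.degrees(np.arctan2(M[1,1],M[0,1])).round(2),"z",M[:,2].round(3),"F",s["ft_force"].round(2),"grip",round(float(s["grip_width"]),3),"t",s["t"])
E
python3 pose.py
```

```text
[-0.017  0.162  0.228  1.68   0.032  2.273] pos [0.5466 0.0679 0.2345] toolY deg -41.26 z [-0.043  0.033 -0.999] F [ 0.27 -0.26  0.26] grip 0.602 t 3.85
```

The tool kept a 3° tilt from the limit contact. That is tolerable: the slot and the gap each have 1.5 mm of play, and I allow for it in the offsets. Carrying on to the rest.

Call:
carry_out([
  {"x": 0,"y": 18,"z": 0,"yaw": 10.4,"gripper": 0.6},
  {"x": 1,"y": 36,"z": 0,"yaw": 20.8,"gripper": 0.6},
  {"x": 1,"y": 54,"z": 0,"yaw": 31.2,"gripper": 0.6},
  {"x": 2,"y": 72,"z": 0,"yaw": 41.6,"gripper": 0.6},
  {"x": 2,"y": 90,"z": 0,"yaw": 52,"gripper": 0.6},
  {"x": 3,"y": 108,"z": 0,"yaw": 62.4,"gripper": 0.6},
  {"x": 3,"y": 126,"z": 0,"yaw": 72.8,"gripper": 0.6},
  {"x": 4,"y": 144,"z": 0,"yaw": 83.2,"gripper": 0.6},
  {"x": 4,"y": 162,"z": 0,"yaw": 93.6,"gripper": 0.6},
  {"x": 5,"y": 180,"z": 0,"yaw": 104,"gripper": 0.6},
  {"x": 5.4,"y": 192.6,"z": 0,"yaw": 114.4,"gripper": 0.6},
  {"x": 5.4,"y": 192.6,"z": 0,"yaw": 124,"gripper": 0.6},
])

```text
t: 5.35
position: [0.5517, 0.2614, 0.2341]
eef_rot: [0.063, 0.998, -0.027, -0.001]
ft_force: [-0.2, 0.2, 0.9]
grip_width: 0.598
```

Call:
carry_out([
  {"x": 0,"y": 0,"z": 0,"yaw": 0,"gripper": 0.6},
  {"x": 0,"y": 0,"z": -30,"yaw": 0,"gripper": 0.6},
  {"x": 0,"y": 0,"z": -70,"yaw": 0,"gripper": 0.6},
  {"x": 0,"y": 0,"z": -100,"yaw": 0,"gripper": 0.6},
  {"x": 0,"y": 0,"z": -110,"yaw": 0,"gripper": 0.6},
  {"x": 0,"y": 0,"z": -110,"yaw": 0,"gripper": 0.6},
])

```text
t: 6.1
position: [0.552, 0.2599, 0.125]
eef_rot: [0.067, 0.997, -0.027, -0.001]
ft_force: [-0.1, 0.2, -0.0]
grip_width: 0.598
```

```bash
python3 pose.py
python3 - <<'E'
from h import *
out=[]
c=cams.camera("wrist");im=c["pixels"][...,::-1].copy()
p=[.552,.2595,-.1271]
q=lambda a,b,z:np.array([[a,b,z],[a,-b,z],[-a,-b,z],[-a,b,z]])
for L in (q(.012,.008,.087),q(.045,.03,.022)):
    cv2.polylines(im,[np.int32(fish(c,rz(p,L)).round())],True,(0,0,255),1)
cv2.imwrite("pics/w4.png",cv2.resize(im[120:380,120:440],None,fx=2,fy=2))
E
```

```text
[ 0.355  0.302  0.175  1.468 -0.048  0.49 ] pos [0.552  0.2599 0.125 ] toolY deg 82.3 z [-0.006 -0.053 -0.999] F [-0.07  0.23 -0.04] grip 0.598 t 6.1
```

View pics/w4.png

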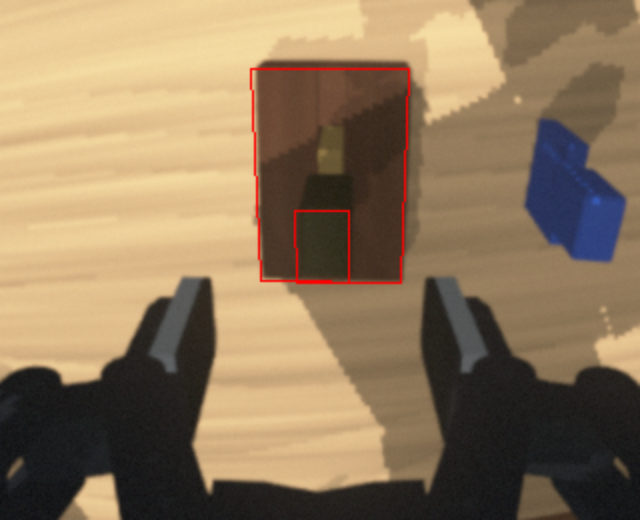

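The enlarged crop shows the horn centred between the open fingers at (323,245), on the predicted outline, with the blue one well clear to the right. Descending and gripping.

Call:
carry_out([
  {"x": 0,"y": 0.6,"z": -30,"yaw": 0.4,"gripper": 0.6},
  {"x": 0,"y": 0.6,"z": -60,"yaw": 0.4,"gripper": 0.6},
  {"x": 0,"y": 0.6,"z": -74,"yaw": 0.4,"gripper": 0.6},
  {"x": 0,"y": 0.6,"z": -74,"yaw": 0.4,"gripper": 0.6},
  {"x": 0,"y": 0.6,"z": -74,"yaw": 0.4,"gripper": 0},
  {"x": 0,"y": 0.6,"z": -74,"yaw": 0.4,"gripper": 0},
  {"x": 0,"y": 0.6,"z": -74,"yaw": 0.4,"gripper": 0},
  {"x": 0,"y": 0.6,"z": -74,"yaw": 0.4,"gripper": 0},
  {"x": 0,"y": 0.6,"z": -74,"yaw": 0.4,"gripper": 0},
  {"x": 0,"y": 0.6,"z": -74,"yaw": 0.4,"gripper": 0},
])

```text
t: 7.4
position: [0.5538, 0.2615, 0.0536]
eef_rot: [0.063, 0.998, -0.025, 0.001]
ft_force: [-0.4, 1.9, 5.3]
grip_width: 0.176
```

```bash
python3 pose.py
```

```text
[ 0.356  0.33   0.066  1.326 -0.048  0.483] pos [0.5538 0.2615 0.0536] toolY deg 82.77 z [-0.001 -0.051 -0.999] F [-0.36  1.89  5.33] grip 0.176 t 7.4
```

Grip width 0.176 is 15 mm, so the horn is held. Lift, then look from the wrist and side.

Call:
carry_out([
  {"x": 0,"y": 0,"z": 30,"yaw": 0,"gripper": 0},
  {"x": 0,"y": 0,"z": 70,"yaw": 0,"gripper": 0},
  {"x": 0,"y": 0,"z": 110,"yaw": 0,"gripper": 0},
  {"x": 0,"y": -20,"z": 120,"yaw": 2,"gripper": 0},
  {"x": -2,"y": -60,"z": 120,"yaw": 4,"gripper": 0},
  {"x": -6,"y": -110,"z": 120,"yaw": 6,"gripper": 0},
  {"x": -12,"y": -160,"z": 120,"yaw": 8,"gripper": 0},
  {"x": -16,"y": -210,"z": 120,"yaw": 10,"gripper": 0},
  {"x": -20,"y": -260,"z": 120,"yaw": 12,"gripper": 0},
  {"x": -24,"y": -310,"z": 120,"yaw": 14,"gripper": 0},
  {"x": -28,"y": -360,"z": 120,"yaw": 16,"gripper": 0},
  {"x": -32,"y": -400,"z": 120,"yaw": 18,"gripper": 0},
])

```text
t: 8.9
position: [0.5194, -0.1411, 0.1707]
eef_rot: [-0.094, 0.995, -0.026, 0.003]
ft_force: [1.1, -0.6, -1.1]
grip_width: 0.178
```

```bash
python3 pose.py
```

```text
[-0.364  0.05  -0.02   1.473 -0.044 -0.553] pos [ 0.5194 -0.1411  0.1707] toolY deg 100.78 z [ 0.011 -0.051 -0.999] F [ 1.08 -0.63 -1.13] grip 0.178 t 8.9
```

Call:
carry_out([
  {"x": -5,"y": -25,"z": 0,"yaw": 0.6,"gripper": 0},
  {"x": -5,"y": -36,"z": -10,"yaw": 0.6,"gripper": 0},
  {"x": -5,"y": -36.3,"z": -40,"yaw": 0.6,"gripper": 0},
  {"x": -5,"y": -36.3,"z": -65,"yaw": 0.6,"gripper": 0},
  {"x": -5,"y": -36.3,"z": -70,"yaw": 0.6,"gripper": 0},
  {"x": -5,"y": -36.3,"z": -70,"yaw": 0.6,"gripper": 0},
])

```text
t: 9.65
position: [0.5152, -0.1748, 0.1011]
eef_rot: [-0.099, 0.995, -0.026, 0.003]
ft_force: [-0.4, -0.3, -0.8]
grip_width: 0.177
```

```bash
python3 pose.py
python3 - <<'E'
from h import *
s=env.state()
from scipy.spatial.transform import Rotation as R
z=R.from_quat(s["eef_rot"]).as_matrix()[:,2];P=s["position"]
F=[.5042,-.125,.199]
# predicted plate corners (bottom of full plate, 3 mm up and at 45 up) aligned with pads
M=R.from_quat(s["eef_rot"]).as_matrix();B=P+.0456*z
X=lambda a,b,h:B+M@np.array([a,b,0])-h*z
plate=np.array([X(a,b,h) for h,b in((.003,.004),(.003,-.004),(.045,-.004),(.045,.004)) for a in(.02,)]+[X(-.02,b,h) for h,b in((.003,.004),(.003,-.004),(.045,-.004),(.045,.004))])
cr=[]
for n,f in(("wrist",fish),("scene",proj)):
    c=cams.camera(n);im=c["pixels"][...,::-1].copy()
    np.savez(f"ins_{n}.npz",**{k:np.asarray(v) for k,v in c.items()})
    u=f(c,plate);m=f(c,[rz(F,[[0,-.0555,.03]])[0]])[0]
    w,h=(100,150) if n=="scene" else (200,300)
    x0=int(np.clip(m[0]-w/2,0,560-w));y0=int(np.clip(m[1]-h*.6,0,420-h));k=600//h
    v=cv2.resize(im[y0:y0+h,x0:x0+w],None,fx=k,fy=k,interpolation=cv2.INTER_CUBIC)
    print(n,"off",x0,y0,"k",k)
    for q in (u[:4],u[4:]): cv2.polylines(v,[np.int32((q-[x0,y0]+.5)*k)],True,(0,0,255),1)
    cr.append(v)
cv2.imwrite("pics/ins.png",np.hstack(cr))
E
```

```text
[-0.426  0.078 -0.13   1.332 -0.041 -0.626] pos [ 0.5152 -0.1748  0.1011] toolY deg 101.42 z [ 0.012 -0.05  -0.999] F [-0.38 -0.28 -0.76] grip 0.177 t 9.65
wrist off 176 42 k 2
scene off 180 99 k 4
```

View pics/ins.png

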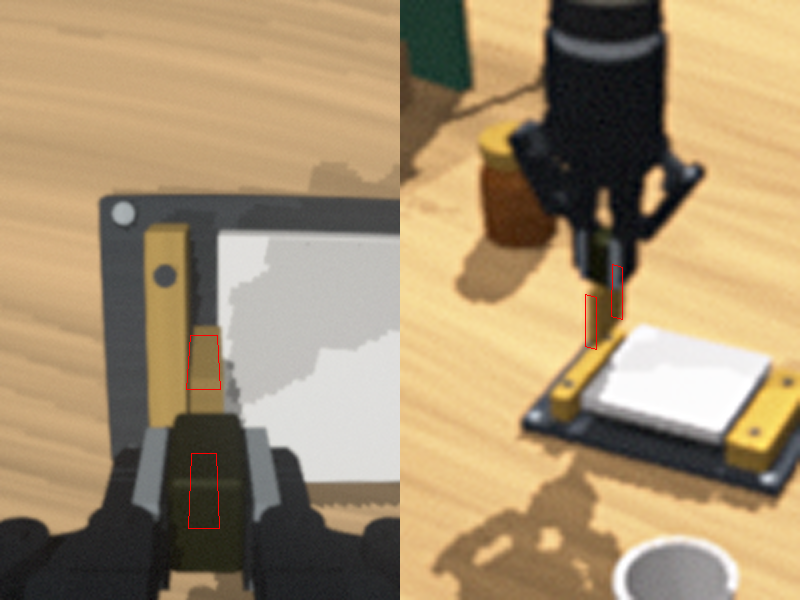

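In the wrist crop (left) the plate's lower end is at (192–222, 327), the slim cheek's inner edge at about (188, 230–420) and the tile edge at about (218, 235). The scene crop shows the spacer upright over the gap. I'll measure all three from the same wrist image so calibration bias cancels.

```bash
python3 - <<'E'
from h import *
c=np.load("ins_wrist.npz");F=[.5042,-.125,.199]
def back(px,z):
    raw=ur([px],[176,42],2)[0]
    f=lambda p:fish(c,[[p[0],p[1],z]])[0]-raw
    X=least_squares(f,(.52,-.18)).x;d=X-F[:2];k,s=np.cos(F[2]),np.sin(F[2])
    return np.round(1e3*np.array([k*d[0]+s*d[1],-s*d[0]+k*d[1]]),1)
for n,p,z in(("cheek in far",(189,230),.03),("cheek out far",(146,231),.03),("cheek in near",(187,425),.03),("tile far corner",(218,235),.037),("tile y edge",(220,320),.037),("plate lo L",(192,330),.058),("plate lo R",(222,330),.058),("plate up L",(189,412),.099),("plate up R",(224,412),.099)):print(n,back(p,z))
im=c["pixels"]
print("row327ish",im[42+168,176+85:176+118].tolist())
print("row gap",im[42+145,176+85:176+118].tolist())
E
python3 pose.py
```

```text
cheek in far [-46.2 -59.7]
cheek out far [-45.8 -74.1]
cheek in near [ 24.9 -61. ]
tile far corner [-45.7 -49.8]
tile y edge [-17.3 -49. ]
plate lo L [-20.3 -56.8]
plate lo R [-20.4 -47.8]
plate up L [-12.3 -54.6]
plate up R [-12.5 -46. ]
row327ish [[178, 146, 85], [176, 145, 83], [178, 147, 88], [178, 148, 88], [178, 147, 86], [180, 149, 88], [174, 145, 86], [149, 122, 75], [105, 86, 52], [78, 66, 45], [71, 63, 48], [94, 82, 58], [122, 102, 66], [134, 111, 68], [135, 113, 69], [136, 114, 69], [136, 113, 70], [136, 113, 70], [135, 113, 70], [137, 114, 72], [135, 113, 71], [136, 114, 70], [136, 112, 69], [136, 114, 72], [143, 123, 87], [174, 161, 137], [209, 205, 194], [218, 217, 211], [207, 205, 200], [198, 195, 191], [194, 192, 187], [192, 191, 188], [193, 192, 187]]
row gap [[177, 148, 86], [176, 146, 85], [177, 147, 87], [175, 143, 83], [178, 148, 86], [179, 149, 87], [167, 139, 82], [133, 110, 66], [97, 82, 53], [74, 63, 44], [56, 52, 43], [49, 48, 43], [48, 48, 47], [55, 56, 56], [66, 65, 66], [68, 68, 68], [65, 68, 67], [67, 69, 69], [70, 69, 72], [69, 71, 70], [68, 70, 71], [70, 70, 71], [74, 76, 76], [118, 117, 116], [185, 186, 182], [219, 218, 215], [224, 222, 220], [224, 223, 220], [224, 223, 221], [221, 219, 216], [205, 204, 199], [195, 193, 189], [193, 191, 188]]
[-0.427  0.077 -0.128  1.332 -0.041 -0.627] pos [ 0.5163 -0.1756  0.1028] toolY deg 101.4 z [ 0.015 -0.052 -0.999] F [-0.45 -0.2  -1.09] grip 0.181 t 9.75
```

The tile and cheek edges put the gap centre at −55.2 mm (frame y). The spacer's underside is at −52.4 mm and midway along in x. I'll shift −3.1 mm in y and lower in stages, watching the force.

Call:
carry_out([
  {"x": 0.6,"y": -3.1,"z": 0,"yaw": 0,"gripper": 0},
  {"x": 0.6,"y": -3.1,"z": -10,"yaw": 0,"gripper": 0},
  {"x": 0.6,"y": -3.1,"z": -18,"yaw": 0,"gripper": 0},
  {"x": 0.6,"y": -3.1,"z": -24,"yaw": 0,"gripper": 0},
  {"x": 0.6,"y": -3.1,"z": -28,"yaw": 0,"gripper": 0},
  {"x": 0.6,"y": -3.1,"z": -28,"yaw": 0,"gripper": 0},
])

```text
t: 10.5
position: [0.5157, -0.1785, 0.073]
eef_rot: [-0.099, 0.995, -0.026, 0.003]
ft_force: [-0.4, -0.8, -1.0]
grip_width: 0.179
```

```bash
python3 pose.py
```

```text
[-0.432  0.095 -0.168  1.276 -0.041 -0.631] pos [ 0.5157 -0.1785  0.073 ] toolY deg 101.38 z [ 0.012 -0.051 -0.999] F [-0.35 -0.81 -0.99] grip 0.179 t 10.5
```

No contact force, and the underside is already below the cheek top. Continuing down.

Call:
carry_out([
  {"x": 0,"y": 0,"z": -4,"yaw": 0,"gripper": 0},
  {"x": 0,"y": 0,"z": -8,"yaw": 0,"gripper": 0},
  {"x": 0,"y": 0,"z": -12,"yaw": 0,"gripper": 0},
  {"x": 0,"y": 0,"z": -15,"yaw": 0,"gripper": 0},
  {"x": 0,"y": 0,"z": -15,"yaw": 0,"gripper": 0},
])

```text
t: 11.12
position: [0.5157, -0.1785, 0.0581]
eef_rot: [-0.099, 0.995, -0.026, 0.003]
ft_force: [-0.2, 0.1, -1.3]
grip_width: 0.181
```

```bash
python3 pose.py
```

```text
[-0.432  0.104 -0.189  1.246 -0.041 -0.631] pos [ 0.5157 -0.1785  0.0581] toolY deg 101.38 z [ 0.012 -0.051 -0.999] F [-0.19  0.09 -1.3 ] grip 0.181 t 11.125
```

Call:
carry_out([
  {"x": 0,"y": 0,"z": -2,"yaw": 0,"gripper": 0},
  {"x": 0,"y": 0,"z": -3,"yaw": 0,"gripper": 0},
  {"x": 0,"y": 0,"z": -3,"yaw": 0,"gripper": 0},
])

```text
t: 11.5
position: [0.5162, -0.1787, 0.0557]
eef_rot: [-0.099, 0.995, -0.026, 0.004]
ft_force: [-0.6, 0.4, -1.0]
grip_width: 0.174
```

Call:
carry_out([
  {"x": 0,"y": 0,"z": 0,"yaw": 0,"gripper": 0.5},
  {"x": 0,"y": 0,"z": 0,"yaw": 0,"gripper": 0.5},
  {"x": 0,"y": 0,"z": 0,"yaw": 0,"gripper": 0.5},
  {"x": 0,"y": 0,"z": 0,"yaw": 0,"gripper": 0.5},
  {"x": 0,"y": 0,"z": 20,"yaw": 0,"gripper": 0.5},
  {"x": 0,"y": 0,"z": 50,"yaw": 0,"gripper": 0.5},
  {"x": 0,"y": 0,"z": 90,"yaw": 0,"gripper": 0.5},
  {"x": 0,"y": 0,"z": 110,"yaw": 0,"gripper": 0.5},
  {"x": 0,"y": 0,"z": 110,"yaw": 0,"gripper": 0.5},
])

```text
t: 12.62
position: [0.5176, -0.1793, 0.1681]
eef_rot: [-0.099, 0.995, -0.027, 0.006]
ft_force: [-0.3, -0.2, 0.3]
grip_width: 0.5
```

```bash
python3 pose.py
python3 - <<'E'
from h import *
F=[.5042,-.125,.199];cr=[]
q=lambda z:np.array([[.012,.008,z],[.012,-.008,z],[-.012,-.008,z],[-.012,.008,z]])+[0,-.0555,0]
for n,f in(("wrist",fish),("scene",proj)):
    c=cams.camera(n);im=c["pixels"][...,::-1].copy();np.savez(f"dn_{n}.npz",**{k:np.asarray(v) for k,v in c.items()})
    m=f(c,[rz(F,[[0,-.0555,.05]])[0]])[0];w,h=(100,150) if n=="scene" else (200,300)
    x0=int(np.clip(m[0]-w/2,0,560-w));y0=int(np.clip(m[1]-h*.6,0,420-h));k=600//h
    v=cv2.resize(im[y0:y0+h,x0:x0+w],None,fx=k,fy=k,interpolation=cv2.INTER_CUBIC);print(n,x0,y0,k)
    for z in(.089,.055): cv2.polylines(v,[np.int32((f(c,rz(F,q(z)))-[x0,y0]+.5)*k)],True,(0,0,255),1)
    cr.append(v)
cv2.imwrite("pics/dn.png",np.hstack(cr))
E
```

```text
[-0.432  0.063 -0.012  1.458 -0.041 -0.632] pos [ 0.5176 -0.1793  0.1681] toolY deg 101.37 z [ 0.017 -0.053 -0.998] F [-0.26 -0.2   0.28] grip 0.5 t 12.625
wrist 186 20 2
scene 180 93 4
```

View pics/dn.png

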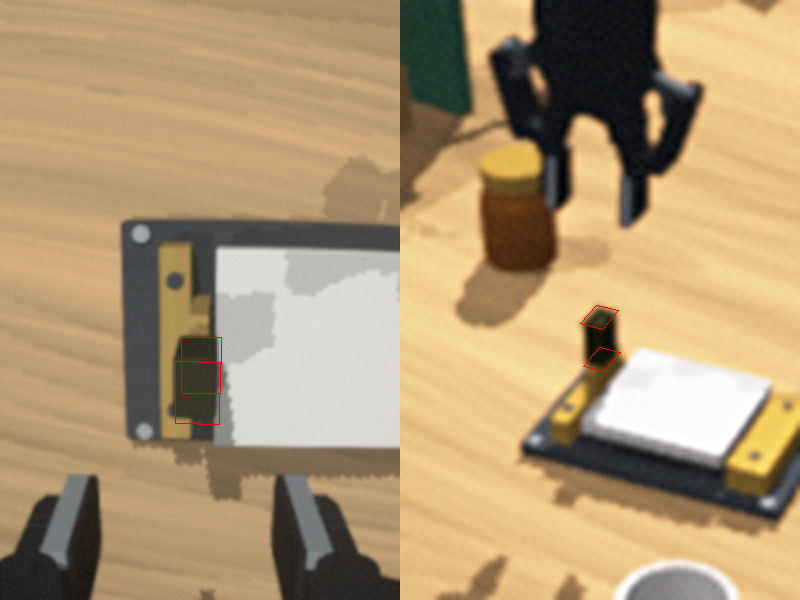

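Both crops show the spacer seated in the gap. The horn top and base match the outlines predicted for a fully-down spacer: wrist (200,337–420), scene (600,310–365). The tile is still up. Next I shut the fingers, move over the tile, and approach.

Call:
carry_out([
  {"x": -5,"y": 20,"z": 0,"yaw": 0,"gripper": 0},
  {"x": -10,"y": 45,"z": 0,"yaw": 0,"gripper": 0},
  {"x": -15,"y": 63,"z": 0,"yaw": 0,"gripper": 0},
  {"x": -15,"y": 63,"z": -20,"yaw": 0,"gripper": 0},
  {"x": -15,"y": 63,"z": -60,"yaw": 0,"gripper": 0},
  {"x": -15,"y": 63,"z": -100,"yaw": 0,"gripper": 0},
  {"x": -15,"y": 63,"z": -118,"yaw": 0,"gripper": 0},
  {"x": -15,"y": 63,"z": -118,"yaw": 0,"gripper": 0},
])

```text
t: 13.72
position: [0.4995, -0.1147, 0.046]
eef_rot: [-0.099, 0.995, -0.025, 0.002]
ft_force: [-0.2, 0.4, 0.4]
grip_width: 0.002
```

```bash
python3 pose.py
```

```text
[-0.329  0.035 -0.286  1.225 -0.044 -0.529] pos [ 0.4995 -0.1147  0.046 ] toolY deg 101.41 z [ 0.009 -0.05  -0.999] F [-0.17  0.4   0.4 ] grip 0.002 t 13.725
```

Call:
carry_out([
  {"x": 0,"y": 0,"z": -5,"yaw": 0,"gripper": 0},
  {"x": 0,"y": 0,"z": -9,"yaw": 0,"gripper": 0},
  {"x": 0,"y": 0,"z": -12,"yaw": 0,"gripper": 0},
  {"x": 0,"y": 0,"z": -14,"yaw": 0,"gripper": 0},
  {"x": 0,"y": 0,"z": -14,"yaw": 0,"gripper": 0},
])

```text
t: 14.35
position: [0.502, -0.116, 0.0346]
eef_rot: [-0.099, 0.995, -0.027, 0.005]
ft_force: [0.6, 0.9, 4.2]
grip_width: 0.003
```

```bash
python3 pose.py
```

```text
[-0.33   0.045 -0.3    1.195 -0.044 -0.529] pos [ 0.502  -0.116   0.0346] toolY deg 101.37 z [ 0.015 -0.052 -0.999] F [0.55 0.94 4.23] grip 0.003 t 14.35
```

Call:
carry_out([
  {"x": 0,"y": 0,"z": -3,"yaw": 0,"gripper": 0},
  {"x": 0,"y": 0,"z": -5,"yaw": 0,"gripper": 0},
  {"x": 0,"y": 0,"z": -6,"yaw": 0,"gripper": 0},
  {"x": 0,"y": 0,"z": -6,"yaw": 0,"gripper": 0},
])

```text
t: 14.85
position: [0.502, -0.116, 0.0302]
eef_rot: [-0.099, 0.995, -0.027, 0.005]
ft_force: [-3.4, 1.4, 11.8]
grip_width: 0.001
```

```bash
python3 pose.py
```

```text
[-0.33   0.048 -0.306  1.186 -0.044 -0.529] pos [ 0.502  -0.116   0.0302] toolY deg 101.38 z [ 0.015 -0.052 -0.999] F [-3.37  1.42 11.82] grip 0.001 t 14.85
```

The force has jumped past the 8 N spring value at z = 30 mm, so the tile is on its stop. I'll add a little margin, then take a final look.

Call:
carry_out([
  {"x": 0,"y": 0,"z": -1.5,"yaw": 0,"gripper": 0},
  {"x": 0,"y": 0,"z": -1.5,"yaw": 0,"gripper": 0},
  {"x": 0,"y": 0,"z": -1.5,"yaw": 0,"gripper": 0},
  {"x": 0,"y": 0,"z": -1.5,"yaw": 0,"gripper": 0},
])

```text
t: 15.35
position: [0.5021, -0.116, 0.03]
eef_rot: [-0.099, 0.995, -0.027, 0.005]
ft_force: [-5.3, 1.8, 17.7]
grip_width: 0.005
```

```bash
python3 pose.py
python3 - <<'E'
from h import *
F=[.5042,-.125,.199];cr=[]
q=lambda a,b,y,z:np.array([[a,b,z],[a,-b,z],[-a,-b,z],[-a,b,z]])+[0,y,0]
for n,f in(("wrist",fish),("scene",proj)):
    c=cams.camera(n);im=c["pixels"][...,::-1].copy()
    m=f(c,[rz(F,[[0,-.02,.04]])[0]])[0];w,h=(100,150) if n=="scene" else (200,300)
    x0=int(np.clip(m[0]-w/2,0,560-w));y0=int(np.clip(m[1]-h*.6,0,420-h));k=600//h
    v=cv2.resize(im[y0:y0+h,x0:x0+w],None,fx=k,fy=k,interpolation=cv2.INTER_CUBIC)
    for L in(q(.012,.008,-.0555,.089),q(.045,.05,0,.03)): cv2.polylines(v,[np.int32((f(c,rz(F,L))-[x0,y0]+.5)*k)],True,(0,0,255),1)
    cr.append(v)
cv2.imwrite("pics/fin.png",np.hstack(cr))
E
```

```text
[-0.33   0.048 -0.306  1.185 -0.045 -0.529] pos [ 0.5021 -0.116   0.03  ] toolY deg 101.38 z [ 0.015 -0.052 -0.999] F [-5.32  1.84 17.75] grip 0.005 t 15.35
```

View pics/fin.png

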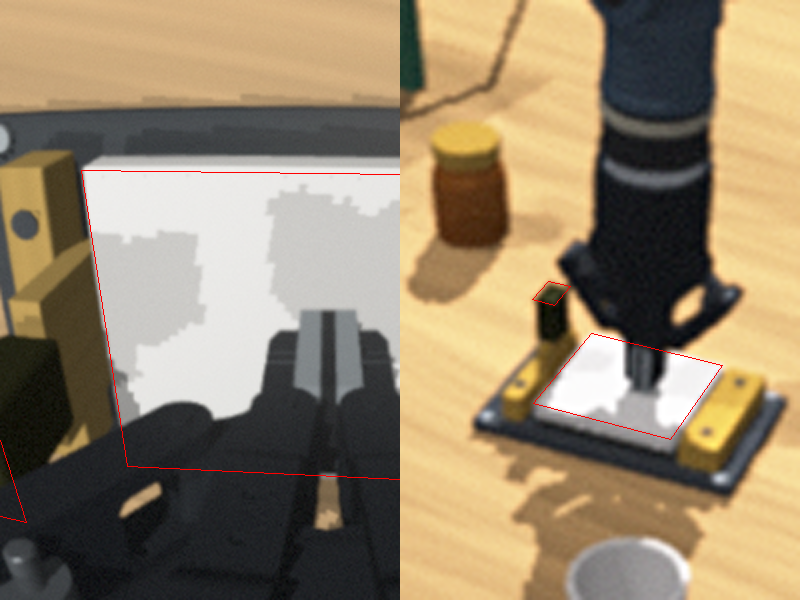

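The final crop shows the tile face on the flush outline in both views, with the spacer upright at scene (550,295–340) and clear of the gripper. The push is 17.7 N at z = 30.0 mm. Handing in.

```bash
python3 -c "
from plant import env
print(env.close_job())"; python3 pose.py
```

```text
the job is handed in; nothing more can be done
None
the job is handed in; nothing more can be done
```

The spacer is in the wide gap, beside the slim cheek on the −y side, and the tile is pressed flush. I handed the job in at about 15.4 s with the fingers still holding the tile down; no verdict was reported.

- **Spacer:** After release, the wrist and scene pictures showed it upright, midway along. Its horn matched the outline predicted for a fully seated spacer. The tile was still up at that point.
- **Tile:** At the last reading the tool tip was at z = 30.0 mm with 17.7 N upward. That is past the roughly 8 N of the springs, so the tile is on its stop. In the scene view its face lay on the flush outline.
- **Bystanders:** I saw no sign of contact with the cup, pin, formers, jar or blue look-alike. I did not measure their positions at the end.

**What went wrong on the way:**
- The first move call was refused because some rows left out z.
- The first approach ran joint 6 into its range limit, so I used the half-turned grasp instead. That left the tool tilted by about 3° for the rest of the job, which I allowed for in the offsets.
- Before insertion the spacer was about 3 mm off the gap centre. I measured this in the wrist picture and corrected it.

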